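# Switch on, shut the draught shield and tare a laboratory balance

## Task

Get the balance ready for weighing into the glass dish on its pan: press the round power key at the left of its front panel to switch it on, then push the open lid of the draught shield gently down until it is fully shut, and only then press the wide tare key at the right. Use a light fingertip each time, let each key come up again, and do not press power again once the lid is shut. Pick nothing up, and leave the two small square keys, the dish and the things around the balance as they are.

Things in the scene. Friction and masses are not known exactly. Their poses are not given: they have to be found in the camera images.
- balance: Light grey laboratory balance, 300 mm deep (x) by 210 wide (y), fixed. Origin on the bench under its middle; x points from its front to its back, y to its user's left, z up. Front panel slopes up 8 degrees to the back, 37 to 54 mm high, with four dark grey keys in a row and a display behind them. Round clear shield: centre x = +50, diameter 148, rim 95 high; pan in it, 114 wide, top at 64.
- power_key_top (a point): Middle of the top of the power key: round, 22 mm in diameter, the leftmost key (balance frame x = -119, y = +78, z = +47.5). Standing 6 mm out of the panel, which is otherwise clear for 24 mm beside it.
- power_key (a joint): Travel of the power key into the panel, m: 0 up, 0.0035 at its stop. Springs back. 1.5 N starts it, 5 N takes it to the stop; it works from about half its travel (0.0018).
- tare_key_top (a point): Middle of the top of the tare key: an oblong 22 mm (x) by 46 mm (y), the rightmost key (balance frame x = -119, y = -64, z = +47.5), 6 mm out of the panel.
- tare_key (a joint): Travel of the tare key into the panel, m: 0 up, 0.0035 at its stop; spring and working point as for the power key.
- unit_key_top (a point): Middle of the top of the unit key, not to be pressed: square, 16 mm, second from the left (y = +34 in the balance frame).
- unit_key (a joint): Travel of the unit key, m, 0 up, 0.0035 at its stop.
- print_key_top (a point): Middle of the top of the print key, not to be pressed: square, 16 mm, third from the left (y = -6 in the balance frame).
- print_key (a joint): Travel of the print key, m, 0 up, 0.0035 at its stop.
- lid_hinge (a point): Middle of the lid's hinge axis, at the back of the draught shield (balance frame x = +130, y = 0, z = +97). The axis runs along the balance's y. The lid's top surface lies 1.5 mm above the axis.
- draught_lid (a joint): Opening angle of the lid, rad: 0 lying shut on the shield, growing as the front of the lid swings up and back; it starts 0.6 to 1.0 open. A stiff hinge: the lid stays where it is left (about 2 N at its middle moves it) and stops dead at 0.
- lid_middle (a point): Middle of the lid's outer (top) surface, 80 mm from the hinge axis; the lid is a clear round plate, 152 mm in diameter, 3 thick, grey rim. When shut this point is at x = +50, y = 0, z = +98.5 in the balance frame; a fingertip going straight down over that spot meets the open lid's outer surface and pushes it shut.
- lid_tab (a point): Outer surface of the grey finger tab at the front of the lid, 34 mm wide and 20 mm long, 162 mm from the hinge axis.
- dish: Loose low glass dish, 64 mm across, 20 mm high, open top, on the pan inside the shield, up to 15 mm off its middle. Origin under its middle.
- vial_a: Loose dark vial with black cap, 25 mm across, 54 mm high, standing in front of the balance. Origin under its middle.
- vial_b: Loose dark vial like vial_a, beside the balance.
- vial_c: Loose dark vial like vial_a, beside the balance.
- weight: Loose steel check weight with a knob, 31 mm across, 47 mm high, beside the balance. Origin under its middle.
- jar: Loose glass jar with a lid, 48 mm across, 58 mm high, beside the balance. Origin under its middle.
- wash_bottle: Loose white wash bottle, 62 mm across, 172 mm high with its bent spout, at the back left of the balance. Origin under its middle.
- spatula: Loose steel laboratory spatula, 168 mm long (its x), 5 mm thick, lying in front of the balance. Origin under its middle.
Not all that is in view belongs to the job. What is meant by the dish is not purple, and is the larger of those in its own colour.

How it is judged (in metres and radians):
On the way, in this order (a step that is already met when the one before it is completed fails the run):
1. the power key is pressed past its working point while the lid is open (value of joint power_key above 0.0018 m and value of joint draught_lid above 0.3 rad), for 0.02 s.
2. the power key is up again and the lid has been pushed fully shut (value of joint power_key below 0.001 m and value of joint draught_lid below 0.05 rad), for 0.2 s.
3. the tare key is pressed past its working point with the lid shut (value of joint tare_key above 0.0018 m and value of joint draught_lid below 0.05 rad), for 0.02 s.
At the end, for the whole second after the job is handed in: The lid is shut (within 0.05 rad), all four keys are up (within 1 mm), the dish stands on the pan within 8 mm of where it was, and every other loose thing is within 15 mm of where it was (all of step 2 and value of joint each of unit_key, print_key, tare_key below 0.001 m and distance of dish from where it was at the start of the episode below 0.008 m and linear speed of dish below 0.02 m/s and distance of each of vial_a, vial_b, vial_c, weight, jar, wash_bottle, spatula from where it was at the start of the episode below 0.015 m); the robot touches nothing.
It fails at once if the tare key is pressed while the lid is open (more than 0.1 rad) (value of joint tare_key above 0.0018 m and value of joint draught_lid above 0.1 rad).
It fails at once if the power key is pressed while the lid is shut, which would switch the balance off again (value of joint power_key above 0.0018 m and value of joint draught_lid below 0.1 rad).
It fails at once if the unit or the print key is pressed (value of joint any of unit_key, print_key above 0.0018 m).
It fails at once if rough handling: the balance or its lid pushed harder than 25 N, the lid slammed (faster than 3 rad/s) or swung further open (past 1.25 rad) (contact force between the arm and balance above 25 N or velocity of joint draught_lid below -3 rad/s or value of joint draught_lid above 1.25 rad).
It fails at once if the dish is lifted or shifted by more than 8 mm, or another loose thing is lifted or moved by more than 15 mm (distance of dish from where it was at the start of the episode above 0.008 m or distance of any of vial_a, vial_b, vial_c, weight, jar, wash_bottle, spatula from where it was at the start of the episode above 0.015 m).
It also fails if it takes over 54 s, if anything falls off the work surface, if the arm or the gripper's body presses on something with over 40 N, if the wrist force passes 120 N, or if a joint passes its speed limit or range.

## Robot

A 7-joint arm with a two-finger parallel gripper is mounted at the origin on the work surface. World frame = base frame: x ahead of the robot, y to its left, z up, the work surface at z = 0. Lengths are in mm, angles in degrees, forces in N, time in s.
With the tool pointing down it reaches from about 425 to 875 mm from the base axis. Payload 4.7 kg.
Tool frame: the origin (TCP) lies at the very end of the fingers, on their centre line; the grasp point (between the pads) lies 19 mm behind it (bot.hold_point_z is the distance from the TCP to the grasp point, in mm); z points along the fingers, y is the direction in which the jaws open and shut (so a half turn about z gives the same grasp; the last joint's range is limited). The gripper opens to 85 mm and grips with 20 to 120 N. Pads are 22 mm wide; open, the fingers measure 114 mm over their backs; the gripper's body (76 mm by 85 mm) begins 54 mm behind the grasp point. The pads swing forward as they close: fully open they stand 13 mm farther back than shut.
Start: joints at [67.156, 18.392, -4.016, 83.108, 1.295, 78.541, -3.26], TCP at [260.747, -595.433, 191.749] pointing down, gripper open.
Joint ranges: [-163.93, 163.93], [-17.29, 119.83], [-79.2, 71.16], [3.27, 140.29], [-89.18, 269.18], [5.43, 117.66], [-154.24, 154.24]. Speed limits (degrees/s): [147.25, 147.25, 180, 180, 180, 180, 180].

## Interface

Orientations are given as [roll, pitch, yaw] about the fixed x, y, z axes, in that order (R = Rz(yaw) Ry(pitch) Rx(roll)).
In Python, from cell import bot gives the robot as it stands. Calls block until the motion is done:
- bot.goto(position, orientation): joint-space move of the TCP to a pose.
- bot.line_to(position, frame=None, rate=150, force_limit=None): straight line of the TCP; frame=None keeps the orientation; rate is the mean speed in mm/s. With force_limit (N) it stops when the force on the tool has changed by that much, and returns True; else False.
- bot.move_joints(angles): joint-space move.
- bot.gripper_to(opening): opening from 0.0 (shut) to 1.0 (fully open); the grip force is fixed at half the most; returns when the fingers have stopped.
- bot.hold(seconds).
- bot.inverse_kinematics(position, orientation): joint angles nearest the present ones, or None.
- bot.observe(): the state.
- bot.get_image(name): name is "scene" or "top" or "wrist"; returns the picture (480x640x3 uint8, blue, green, red); there is no depth.
- bot.get_calibration(name): a dict with "K" (3x3 intrinsics, pixels), "world_to_cam" (4x4, takes a point from world to camera coordinates); the wrist camera has in their place "tool_from_camera" (4x4, takes a point from camera to tool coordinates, whose origin is the TCP and whose axes are the flange's). Camera axes: x right, y up, looking along -z (the intrinsics and any distortion apply to the point x, -y, -z); pixel columns grow to the right and rows downward; lengths in mm; the calibration is good to about 2 mm. A picture is of the moment at which its call begins: read the wrist's pose just before it. get_calibration takes no time and is no camera call.
A pose or a line that the arm cannot do raises bot.IKError and nothing moves.
- bot.finish_job(): hands the job in, once; it reports no verdict.
The state is a dict: "t": time; "joints": joint angles; "joint_velocities": joint speeds; "joint_torque": joint torques, N m; "eef_pos": TCP position; "ee_rot": TCP orientation; "contact_force": force on the tool from outside, world axes, zero at the start; "ft_torque": the same for the moment, N m; "finger_gap": opening from 0.0 (shut) to 1.0 (fully open).
Only numpy, scipy, OpenCV 4.12 (cv2) and the standard library are available. Lean on these libraries where they do the work, as an engineer would, in place of code of your own. Each camera call takes 0.05 s, during which the arm holds its last target.

## Working session

There is one attempt and no reset: what is moved stays moved. The work goes in short steps, each a Python script; the robot and the scene stay as the last script left them, time stands still between calls to the robot, and variables do not carry over. Pictures are saved under pics/ and viewed, and the job is handed in when it is done.

```bash
mkdir -p pics; ls
python3 - <<'E'
from cell import bot
import cv2
for n in ("scene","top"):
    cv2.imwrite(f"pics/{n}0.png",bot.get_image(n))
    c=bot.get_calibration(n);print(n,c)
o=bot.observe();print(o['t'],o['eef_pos'],o['ee_rot'],o['contact_force'])
print(bot.get_calibration("wrist"))
E
```

```text
pics
scene {'K': array([[498.58886064,   0.        , 322.38079436],
       [  0.        , 498.58886064, 241.80983226],
       [  0.        ,   0.        ,   1.        ]]), 'world_to_cam': array([[ 4.36630444e-01,  8.99639853e-01, -1.41047867e-03,
        -3.04286952e+02],
       [-6.38034739e-01,  3.10767789e-01,  7.04510506e-01,
         3.01068963e+02],
       [ 6.34244060e-01, -3.06710801e-01,  7.09692157e-01,
        -1.36389169e+03],
       [ 0.00000000e+00,  0.00000000e+00,  0.00000000e+00,
         1.00000000e+00]])}
top {'K': array([[595.64081784,   0.        , 317.75793431],
       [  0.        , 595.64081784, 237.54407446],
       [  0.        ,   0.        ,   1.        ]]), 'world_to_cam': array([[-1.10323573e-02, -9.99799782e-01, -1.66938242e-02,
         9.21664634e+01],
       [ 9.85302011e-01, -1.37154055e-02,  1.70269888e-01,
        -6.34868745e+02],
       [-1.70464759e-01, -1.45699803e-02,  9.85256049e-01,
        -1.05400915e+03],
       [ 0.00000000e+00,  0.00000000e+00,  0.00000000e+00,
         1.00000000e+00]])}
0.1 [ 260.4940884  -594.91303005  190.72698702] [-1.79901245e+02  6.29736652e-03  2.36538345e+01] [-0.45119163 -0.32766328  0.60939828]
{'K': array([[354.48400633,   0.        , 320.45873094],
       [  0.        , 354.48400633, 242.77126465],
       [  0.        ,   0.        ,   1.        ]]), 'tool_from_camera': array([[-1.89115289e-04,  9.55749661e-01,  2.94181153e-01,
         7.60420348e+01],
       [ 9.99999982e-01,  1.70728478e-04,  8.81824017e-05,
         2.89630340e-01],
       [ 3.40552000e-05,  2.94181164e-01, -9.55749675e-01,
        -1.81599020e+02],
       [ 0.00000000e+00,  0.00000000e+00,  0.00000000e+00,
         1.00000000e+00]])}
```

View pics/scene0.png

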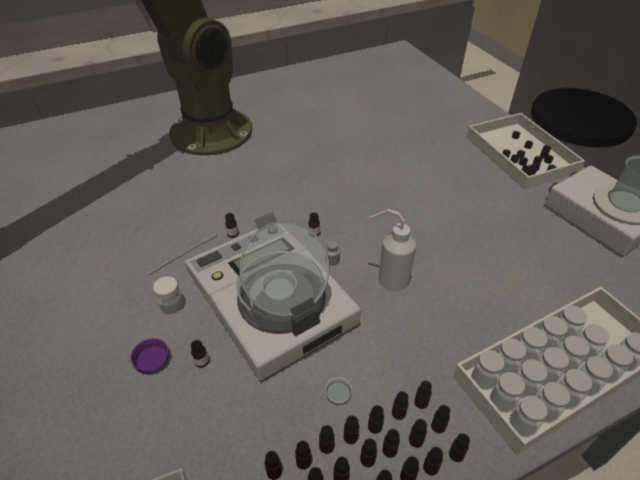

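View pics/top0.png

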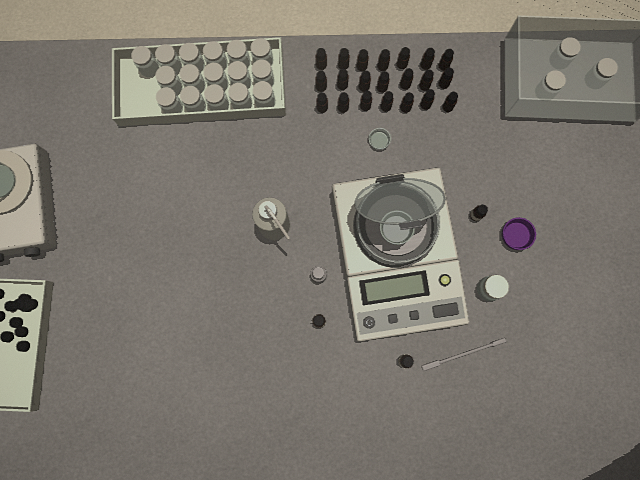

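Overview: the balance sits near the middle of the top image, at (400,255), with its front toward the robot. The power key is near (369,322), the unit key (393,318), the print key (414,315) and tare (445,310). The yellow disc at (445,280) is a level, not a key. The large clear dish on the pan is near (397,228). The purple bowl (518,234) and the small glass dish (379,139) are lookalikes. Next I'll enlarge a crop.

Run:
```python
import cv2
a=cv2.imread("pics/top0.png")[160:380,300:520]
cv2.imwrite("pics/topc.png",cv2.resize(a[:200],None,fx=3.6,fy=3.0,interpolation=cv2.INTER_CUBIC)[:600])
b=cv2.imread("pics/top0.png")[250:350,340:480]
cv2.imwrite("pics/topk.png",cv2.resize(b,None,fx=5.5,fy=5.5,interpolation=cv2.INTER_CUBIC))
```

```text
(no output)
```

View pics/topk.png

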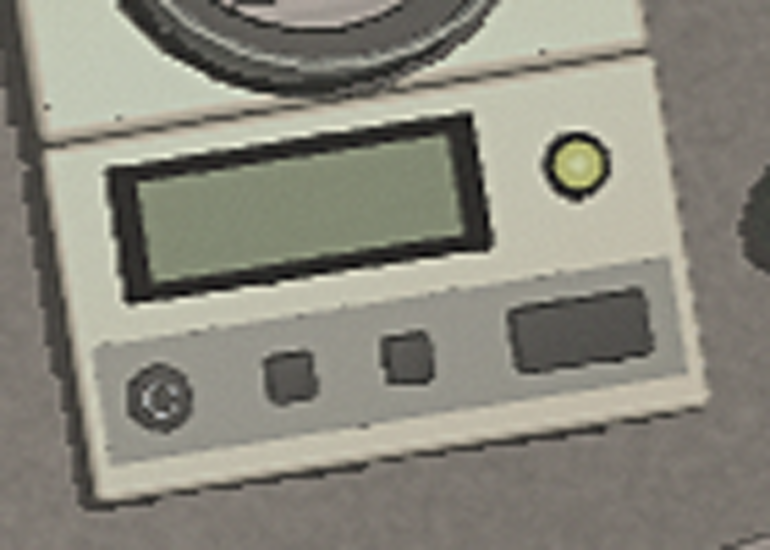

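View pics/topc.png

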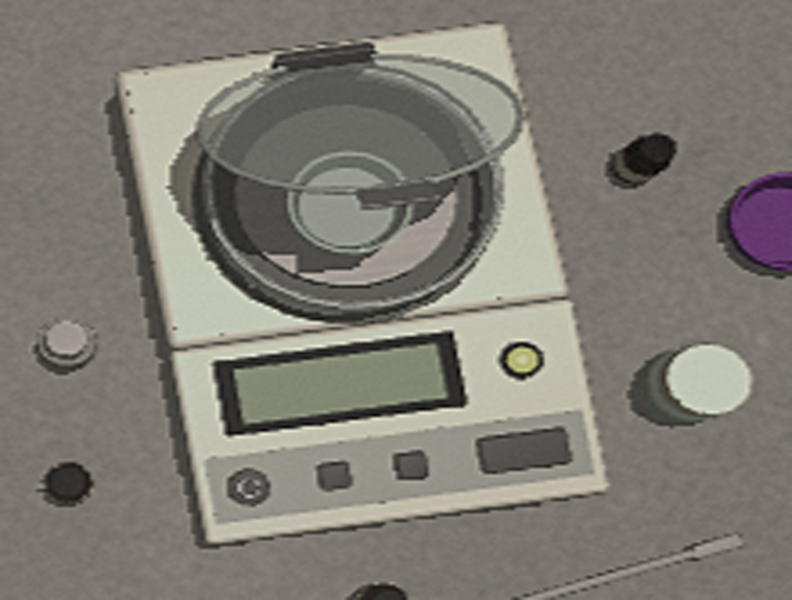

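```bash
cat > h.py <<'E'
import numpy as np, cv2
from scipy.optimize import least_squares
def proj(K,W,P):
    P=np.atleast_2d(P); c=P@W[:3,:3].T+W[:3,3]
    return np.c_[K[0,0]*c[:,0]/-c[:,2]+K[0,2], K[1,1]*-c[:,1]/-c[:,2]+K[1,2]]
def b2w(p,P):
    a=p[2];R=np.array([[np.cos(a),-np.sin(a),0],[np.sin(a),np.cos(a),0],[0,0,1]])
    return np.atleast_2d(P)@R.T+[p[0],p[1],0]
KEYS=np.array([[-119,78,47.5],[-119,34,47.5],[-119,-6,47.5],[-119,-64,47.5]],float)
def wcam(cal,pos,rpy):
    from scipy.spatial.transform import Rotation as Ro
    T=np.eye(4);T[:3,:3]=Ro.from_euler('xyz',rpy,degrees=True).as_matrix();T[:3,3]=pos
    return np.linalg.inv(T@cal["tool_from_camera"])
E
python3 - <<'E'
from h import *
from cell import bot
c=bot.get_calibration("top")
uv=np.array([[369.1,322.2],[392.9,318.5],[414.2,315.1],[445.6,310]])
f=lambda p:(proj(c['K'],c['world_to_cam'],b2w(p,KEYS))-uv).ravel()
s=least_squares(f,[600,0,0],x_scale=[100,100,.1]);p=s.x
print(p,np.degrees(p[2]),s.fun.round(2))
print(b2w(p,KEYS).round(1))
q=np.array([[-150,105,37],[-150,-105,37],[130,0,97]])
print(proj(c['K'],c['world_to_cam'],b2w(p,q)).round(1))
cs=bot.get_calibration("scene")
print(proj(cs['K'],cs['world_to_cam'],b2w(p,np.r_[KEYS,q])).round(1))
# lid rim at angles in top
for a in (.6,.7,.8,.9,1.0):
    t=np.linspace(0,2*np.pi,4,endpoint=False)
    r=80+76*np.cos(t)
    L=np.c_[130-r*np.cos(a),76*np.sin(t),97+r*np.sin(a)]
    print(a,proj(c['K'],c['world_to_cam'],b2w(p,L)).round(0).tolist(),proj(cs['K'],cs['world_to_cam'],b2w(p,L)).round(0).tolist())
E
python3 - <<'E'
import cv2
a=cv2.imread("pics/scene0.png")[200:380,170:370]
cv2.imwrite("pics/scenec.png",cv2.resize(a,None,fx=3.3,fy=3.3,interpolation=cv2.INTER_CUBIC))
E
```

```text
[ 6.07896121e+02 -6.76249305e+01  1.45128031e-01] 8.315223655878013 [-0.06  0.06 -0.11 -0.03  0.16 -0.07  0.01  0.04]
[[ 478.9   -7.7   47.5]
 [ 485.2  -51.2   47.5]
 [ 491.   -90.8   47.5]
 [ 499.4 -148.2   47.5]]
[[357.  341.6]
 [469.7 323.6]
 [389.9 178.1]]
[[272.6 228.8]
 [253.8 237.3]
 [236.  245.3]
 [209.3 257.3]
 [276.7 219.1]
 [184.2 260.1]
 [306.  312.8]]
0.6 [[409.0, 239.0], [356.0, 215.0], [390.0, 180.0], [443.0, 201.0]] [[262.0, 229.0], [322.0, 250.0], [305.0, 311.0], [242.0, 290.0]]
0.7 [[409.0, 232.0], [356.0, 211.0], [390.0, 179.0], [443.0, 197.0]] [[265.0, 226.0], [323.0, 250.0], [305.0, 311.0], [243.0, 289.0]]
0.8 [[409.0, 224.0], [355.0, 207.0], [390.0, 179.0], [443.0, 193.0]] [[267.0, 225.0], [325.0, 249.0], [305.0, 311.0], [244.0, 289.0]]
0.9 [[409.0, 216.0], [355.0, 203.0], [390.0, 179.0], [443.0, 189.0]] [[271.0, 224.0], [327.0, 249.0], [305.0, 311.0], [246.0, 289.0]]
1.0 [[408.0, 207.0], [354.0, 199.0], [390.0, 179.0], [443.0, 185.0]] [[274.0, 225.0], [329.0, 249.0], [305.0, 311.0], [248.0, 290.0]]
```

View pics/scenec.png

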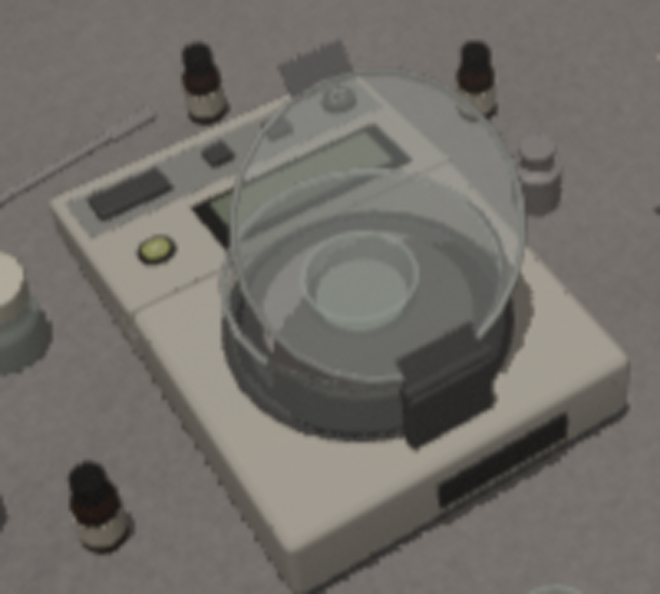

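Run:
```python
from h import *
from cell import bot
o=bot.observe();print(o['joints'])
p=[607.9,-67.6,.1451];y=8.3
for yaw in (y,y+90,y-90,y+180):
  for B in ([-119,78,130],[-119,78,47.5],[50,0,200],[50,0,98],[-119,-64,47]):
    P=b2w(p,B)[0]
    j=bot.inverse_kinematics(P,[180,0,yaw]);print(round(yaw,1),B,None if j is None else np.round(j,1))
```

```text
[67.15624494 18.43452349 -4.01634649 83.16897747  1.29607371 78.54055061
 -3.26053172]
8.3 [-119, 78, 130] [ 38.6   1.7 -41.1 110.1   1.2  68.6 -84.6]
8.3 [-119, 78, 47.5] [ 36.9   7.9 -41.2 115.3   6.1  58.9 -88.8]
8.3 [50, 0, 200] [ 27.   22.4 -32.2  79.9  11.9  81.  -86.8]
8.3 [50, 0, 98] [ 26.6  26.  -31.2  87.3  13.9  70.6 -88.3]
8.3 [-119, -64, 47] [ 37.3  11.5 -25.9 110.2   5.8  59.5 -72.8]
98.3 [-119, 78, 130] [ 40.3   1.8 -42.8 110.1   1.3  68.6   5.3]
98.3 [-119, 78, 47.5] [ 39.4   8.3 -43.8 115.2   6.7  59.    0.7]
98.3 [50, 0, 200] [ 33.7  24.6 -42.1  79.7  16.4  81.9   0.2]
98.3 [50, 0, 98] [ 32.8  28.1 -39.9  87.   18.6  71.6  -1.4]
98.3 [-119, -64, 47] [ 43.3  12.4 -32.5 110.    7.7  59.7  15.8]
-81.7 [-119, 78, 130] None
-81.7 [-119, 78, 47.5] None
-81.7 [50, 0, 200] [ -39.7   29.3   61.1   82.6  -25.5   83.  -150.4]
-81.7 [50, 0, 98] [ -40.1   34.9   61.1   89.9  -31.4   74.  -146.3]
-81.7 [-119, -64, 47] [ -40.5   16.5   61.5  112.7  -16.7   60.3 -143.2]
188.3 [-119, 78, 130] [ 40.1   1.8 -42.6 110.1   1.3  68.6  95.3]
188.3 [-119, 78, 47.5] [ 40.    8.4 -44.5 115.2   6.8  59.   90.6]
188.3 [50, 0, 200] [ 34.4  24.9 -43.2  79.6  16.9  82.   89.9]
188.3 [50, 0, 98] [ 33.9  28.6 -41.6  87.   19.5  71.9  87.9]
188.3 [-119, -64, 47] [ 47.5  13.1 -37.3 109.9   9.1  59.9 104.6]
```

Run:
```python
from h import *
from cell import bot
p=[607.9,-67.6,.1451]
bot.gripper_to(0.0)
P=b2w(p,[-150,30,210])[0]
bot.goto(P,[180,0,188.3]); bot.hold(0.3)
o=bot.observe();print(o['t'],o['eef_pos'],o['ee_rot'],o['contact_force'],o['finger_gap'])
im=bot.get_image("wrist");cv2.imwrite("pics/w1.png",im)
c=bot.get_calibration("wrist")
print(proj(c['K'],wcam(c,o['eef_pos'],o['ee_rot']),b2w(p,KEYS)).round(1))
```

```text
3.2167 [455.17777443 -59.91484262 209.94887312] [ 1.79985717e+02 -9.78914227e-04 -1.71743797e+02] [0.29460881 0.72683327 0.64494435] 0.003058157100259688
[[368.1 241.9]
 [324.7 242. ]
 [285.3 242. ]
 [228.2 242.1]]
```

View pics/w1.png

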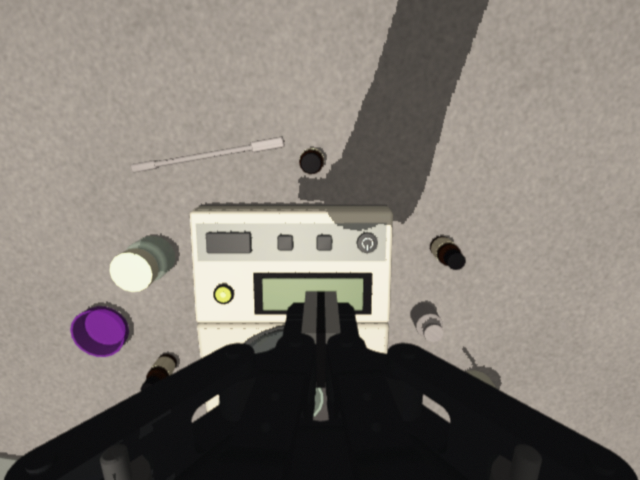

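The wrist picture agrees with my estimate within about 1 mm. Power is at (367,242), unit (324,242), print (285,242) and tare (229,242). The choice is clear: power is the round key with the power symbol. Pressing it now.

Run:
```python
from h import *
from cell import bot
p=[607.9,-67.6,.1451]
P=b2w(p,[-119,78,0])[0]
bot.line_to([P[0],P[1],90],rate=150)
bot.line_to([P[0],P[1],58],rate=60); bot.hold(0.2)
o=bot.observe();print(o['t'],o['eef_pos'],o['contact_force'])
r=bot.line_to([P[0],P[1],44.2],rate=8,force_limit=4.5)
o=bot.observe();print(r,o['t'],o['eef_pos'],o['contact_force'])
bot.hold(0.15)
o=bot.observe();print(o['t'],o['eef_pos'],o['contact_force'])
```

```text
5.1833 [479.21331451  -7.63682322  58.3464256 ] [ 0.63193032  0.28983838 -0.17842609]
False 7.0583 [478.87895978  -7.61330029  44.21951922] [0.18845971 0.24171355 0.4024421 ]
7.2083 [478.90621207  -7.63507752  44.23220469] [ 0.42404836 -0.72785981  0.11076017]
```

Run:
```python
from h import *
from cell import bot
for n in("wrist","scene"):
    im=bot.get_image(n)
    im = im[150:400,220:470] if n=="wrist" else im[190:310,190:310]
    cv2.imwrite(f"pics/{n}2.png",cv2.resize(im,(600,600),interpolation=cv2.INTER_CUBIC))
```

```text
(no output)
```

View pics/wrist2.png

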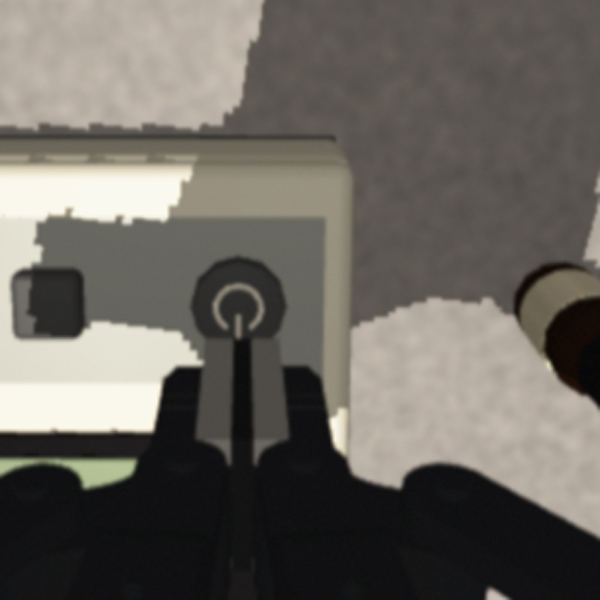

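View pics/scene2.png

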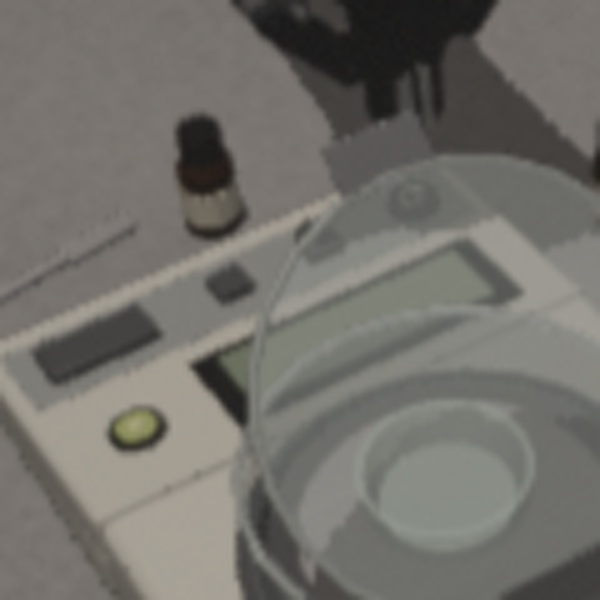

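Run:
```python
from h import *
from cell import bot
o=bot.observe(); p=[607.9,-67.6,.1451]
c=bot.get_calibration("wrist");W=wcam(c,o['eef_pos'],o['ee_rot'])
e=np.array(o['eef_pos'])
print(o['t'],proj(c['K'],W,[e,e+[-11,0,0],e+[11,0,0],e+[0,0,10],e+[0,0,20]]).round(1))
K=KEYS[0]; ring=[[-119+11*np.cos(t),78+11*np.sin(t),z] for z in (47.5,44,38) for t in (0,np.pi/2,np.pi,-np.pi/2)]
print(proj(c['K'],W,b2w(p,ring)).round(1))
print(proj(c['K'],W,b2w(p,KEYS[:2])).round(1))
s=bot.get_calibration("scene")
print(proj(s['K'],s['world_to_cam'],[e,e+[0,0,10],e+[0,0,20]]))
im=bot.get_image("wrist")[240:340,270:370]
cv2.imwrite("pics/w3.png",cv2.resize(im,(600,600),interpolation=cv2.INTER_CUBIC))
```

```text
7.3083 [[320.5 274.3]
 [323.4 255.6]
 [317.7 292.3]
 [320.5 281.5]
 [320.5 289.5]]
[[320.5 295.1]
 [340.8 276.6]
 [320.5 257.5]
 [300.2 276.6]
 [320.5 292.4]
 [340.4 274.2]
 [320.5 255.3]
 [300.6 274.2]
 [320.5 288. ]
 [339.9 270.2]
 [320.5 251.8]
 [301.1 270.2]]
[[320.5 276.6]
 [239.4 276.6]]
[[272.77419108 230.00119424]
 [272.42193219 226.47316157]
 [272.06473407 222.89566032]]
```

View pics/w3.png

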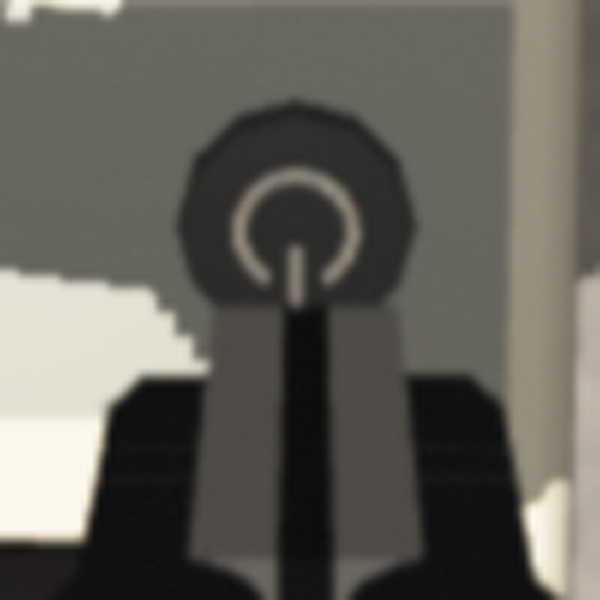

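Run:
```python
from h import *
from cell import bot
p=[607.9,-67.6,.1451]
P=b2w(p,[-119,78,0])[0]
bot.line_to([P[0],P[1],120],rate=150)
o=bot.observe();e=np.array(o['eef_pos'])
s=bot.get_calibration("scene")
print(o['t'],e,proj(s['K'],s['world_to_cam'],[e,e+[0,0,20],e+[0,0,40]]).round(1))
im=bot.get_image("scene")[130:250,210:330]
cv2.imwrite("pics/s4.png",cv2.resize(im,(600,600),interpolation=cv2.INTER_CUBIC))
```

```text
8.0167 [478.35926548  -7.75645727 119.41461798] [[269.8 202.1]
 [269.1 194.2]
 [268.2 186. ]]
```

View pics/s4.png

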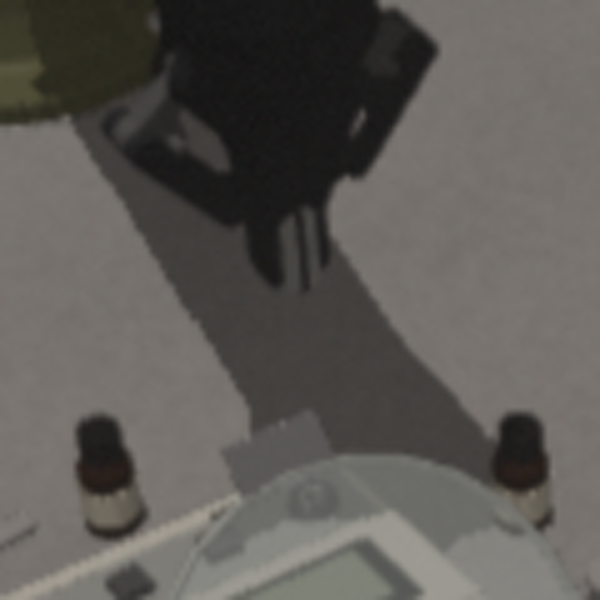

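Run:
```python
from h import *
from cell import bot
print(bot.hold_point_z)
o=bot.observe(); e=np.array(o['eef_pos']);print(o['finger_gap'],o['ee_rot'])
c=bot.get_calibration("wrist");s=bot.get_calibration("scene")
W=wcam(c,e,o['ee_rot']);a=.1451;d=np.array([np.cos(a),np.sin(a),0])
for w in (4,8,11):
  f=lambda v:[proj(c['K'],W,e+d*(v[0]-w)+[0,0,v[1]])[0,1]-291, proj(s['K'],s['world_to_cam'],e+d*(v[0]+w)+[0,0,v[1]])[0,1]-188]
  print(w,least_squares(f,[0,10]).x)
```

```text
18.700000000000003
8.631177411531596e-05 [ 1.79975619e+02 -1.03247280e-01 -1.71703289e+02]
4 [-2.64630342 36.24198003]
8 [-0.53432359 40.33787835]
11 [ 1.04966129 43.4098021 ]
```

The scene crop shows the shut fingertips at about (270,188), but the TCP projects to (270,202). So the real tip stops 36–43 mm above the reported TCP, which explains the press that met nothing. I'll feel for the key with a force-guarded descent.

Run:
```python
from h import *
from cell import bot
p=[607.9,-67.6,.1451]
P=b2w(p,[-119,78,0])[0]
bot.line_to([P[0],P[1],36],rate=120); bot.hold(0.2)
o=bot.observe();print(o['t'],o['eef_pos'],o['contact_force'])
r=bot.line_to([P[0],P[1],2],rate=9,force_limit=4.5)
o=bot.observe();print(r,o['t'],o['eef_pos'],o['contact_force'])
bot.hold(0.1)
o=bot.observe();print(o['t'],o['eef_pos'],o['contact_force'])
cv2.imwrite("pics/w5.png",cv2.resize(bot.get_image("wrist")[200:340,250:390],(600,600)))
```

```text
9.1167 [479.57402156  -7.71592694  36.75443774] [-0.299411    0.00720207  0.49078084]
True 12.0917 [479.45962391  -7.61906293   5.56595681] [-0.75786409 -0.82611689  4.69971767]
12.1917 [479.38537463  -7.59032382   5.55858798] [ 0.30422175 -0.49383099  5.16166155]
```

View pics/w5.png

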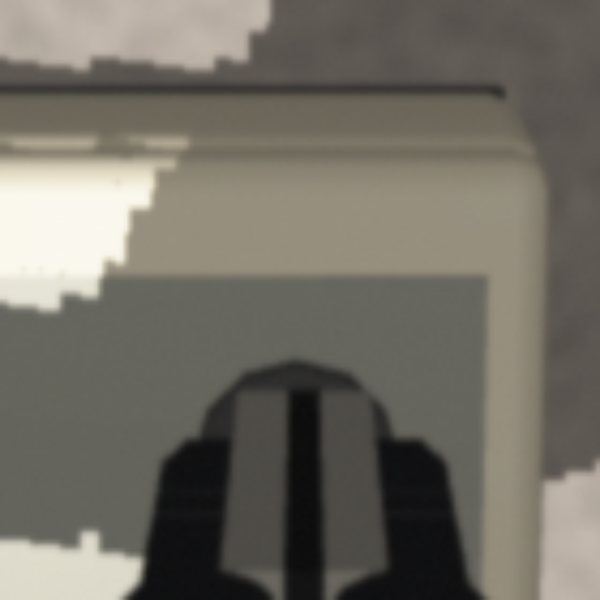

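Contact with the key came at TCP z = 5.6 mm and reads about 5 N. I'll lift slowly, checking the force along the way, to confirm the travel.

Run:
```python
from h import *
from cell import bot
p=[607.9,-67.6,.1451]
P=b2w(p,[-119,78,0])[0]
for z in (6.5,7.5,8.5,9.5,10.5):
    bot.line_to([P[0],P[1],z],rate=15)
    F=[]
    for _ in range(3):
        bot.hold(0.03);o=bot.observe();F.append(o['contact_force'][2])
    print(round(o['eef_pos'][2],2),np.mean(F).round(2))
bot.line_to([P[0],P[1],60],rate=120);print(bot.observe()['t'])
```

```text
6.63 4.05
7.51 2.9
8.38 2.06
9.09 0.23
10.5 -0.05
14.5583
```

The key sprang back over about 3 mm and is up, and the tip is 38.7 mm above the TCP. Next is the lid, at x = +40 in the balance frame, descending with a force guard.

Run:
```python
from h import *
from cell import bot
p=[607.9,-67.6,.1451]
A=b2w(p,[-119,40,0])[0];L=b2w(p,[40,0,0])[0]
bot.line_to([A[0],A[1],240],rate=200)
bot.line_to([L[0],L[1],240],rate=200)
bot.line_to([L[0],L[1],190],rate=100);bot.hold(.2)
o=bot.observe();print(o['t'],o['eef_pos'],o['contact_force'])
for z in (165,140,120,100):
    r=bot.line_to([L[0],L[1],z],rate=35,force_limit=5)
    o=bot.observe();print(r,round(o['t'],2),np.round(o['eef_pos'],1),np.round(o['contact_force'],2))
    if r:break
cv2.imwrite("pics/s6.png",cv2.resize(bot.get_image("scene")[130:370,170:410],(600,600)))
```

```text
17.4417 [647.9977459  -61.7265308  190.89760698] [-0.21543849  0.35769757  0.4604463 ]
False 18.31 [647.5 -61.8 165.1] [ 0.85 -0.13 -0.08]
False 19.18 [647.5 -61.8 140. ] [ 0.26 -0.27  0.28]
False 19.9 [647.4 -61.8 119.9] [-0.15 -0.35 -0.06]
False 20.62 [647.5 -61.8  99.9] [0.04 0.01 0.27]
```

View pics/s6.png

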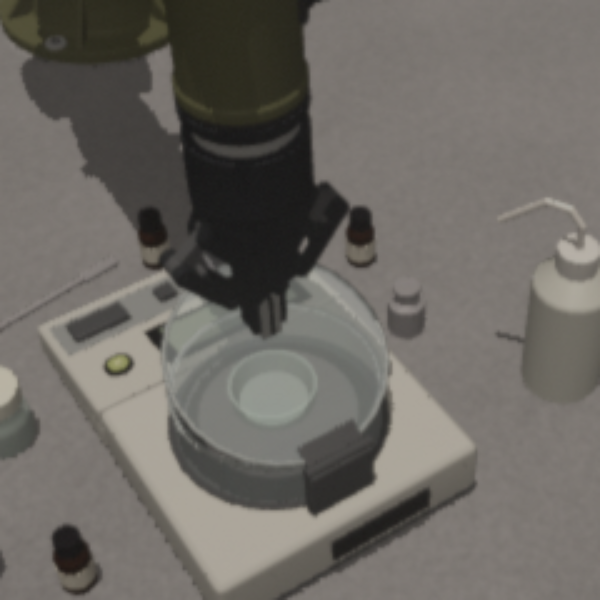

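Run:
```python
from h import *
from cell import bot
im=bot.get_image("top");cv2.imwrite("pics/t7.png",cv2.resize(im[150:350,300:500],(600,600)))
im=bot.get_image("wrist");cv2.imwrite("pics/w7.png",im)
c=bot.get_calibration("top");s=bot.get_calibration("scene");p=[607.9,-67.6,.1451]
for a in (.2,.3,.4,.5,.6,.8):
    t=np.linspace(0,2*np.pi,4,endpoint=False)
    r=80+76*np.cos(t)
    L=b2w(p,np.c_[130-r*np.cos(a),76*np.sin(t),97+r*np.sin(a)])
    print(a,((proj(c['K'],c['world_to_cam'],L)-[300,150])*3).round(0).tolist(),((proj(s['K'],s['world_to_cam'],L)-[170,130])*2.5).round(0).tolist())
```

```text
0.2 [[322.0, 324.0], [169.0, 224.0], [271.0, 90.0], [423.0, 184.0]] [[221.0, 285.0], [370.0, 319.0], [337.0, 452.0], [177.0, 415.0]]
0.3 [[324.0, 314.0], [169.0, 219.0], [271.0, 90.0], [425.0, 178.0]] [[222.0, 274.0], [371.0, 314.0], [337.0, 452.0], [177.0, 410.0]]
0.4 [[326.0, 301.0], [169.0, 211.0], [271.0, 90.0], [426.0, 171.0]] [[224.0, 263.0], [373.0, 309.0], [337.0, 452.0], [178.0, 405.0]]
0.5 [[327.0, 285.0], [168.0, 203.0], [271.0, 89.0], [427.0, 162.0]] [[227.0, 254.0], [376.0, 304.0], [337.0, 452.0], [179.0, 401.0]]
0.6 [[328.0, 267.0], [168.0, 194.0], [271.0, 89.0], [428.0, 153.0]] [[231.0, 247.0], [379.0, 301.0], [337.0, 451.0], [181.0, 399.0]]
0.8 [[327.0, 223.0], [166.0, 172.0], [271.0, 88.0], [429.0, 130.0]] [[243.0, 237.0], [388.0, 298.0], [338.0, 451.0], [186.0, 397.0]]
```

View pics/t7.png

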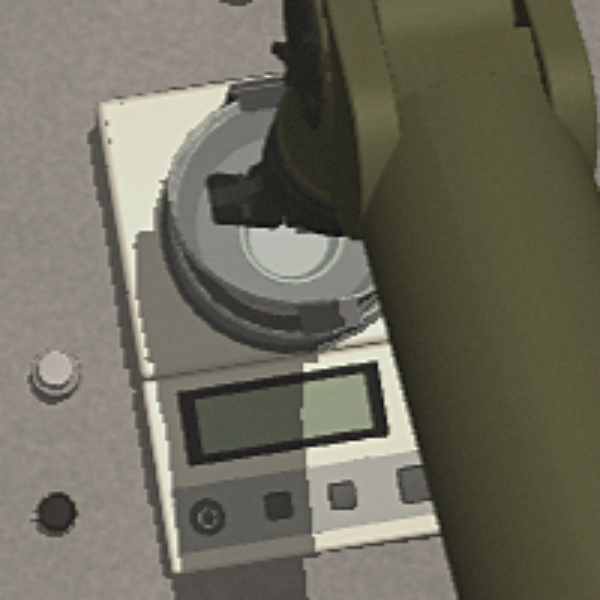

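View pics/w7.png

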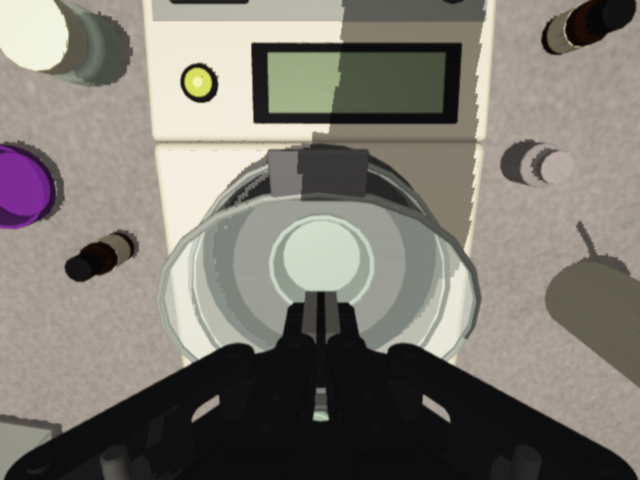

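The lid front edge is now at about row 300 of the top crop, which puts it near 0.4 rad. That matches the tip height, so the lid is following with very little force. I'll continue down.

Run:
```python
from h import *
from cell import bot
p=[607.9,-67.6,.1451]
L=b2w(p,[40,0,0])[0]
for z,v in ((75,35),(56,12)):
    r=bot.line_to([L[0],L[1],z],rate=v,force_limit=6)
    o=bot.observe();print(r,round(o['t'],2),np.round(o['eef_pos'],1),np.round(o['contact_force'],2))
bot.hold(.3)
o=bot.observe();print(round(o['t'],2),np.round(o['eef_pos'],1),np.round(o['contact_force'],2))
```

```text
False 21.64 [647.6 -61.8  75.1] [-0.77 -0.51  0.44]
True 22.86 [647.4 -61.9  59. ] [-0.43  0.19  5.  ]
23.16 [647.4 -61.9  59. ] [-0.66 -0.5   5.62]
```

The lid stopped hard at 5–6 N with the tip at 97.7 mm, against 98.5 expected for shut. I'll lift away, then look.

Run:
```python
from h import *
from cell import bot
p=[607.9,-67.6,.1451]
L=b2w(p,[40,0,0])[0];T=b2w(p,[-119,-64,0])[0]
bot.line_to([L[0],L[1],110],rate=100)
bot.line_to([T[0],T[1],110],rate=150);bot.hold(.2)
o=bot.observe();print(o['t'],np.round(o['eef_pos'],1),np.round(o['contact_force'],2))
cv2.imwrite("pics/s8.png",cv2.resize(bot.get_image("scene")[170:390,150:390],(654,600)))
cv2.imwrite("pics/w8.png",bot.get_image("wrist"))
c=bot.get_calibration("wrist")
print(proj(c['K'],wcam(c,o['eef_pos'],o['ee_rot']),b2w(p,KEYS)).round(1))
```

```text
25.3167 [ 499.9 -147.5  109.9] [-0.26 -0.32  0.22]
[[517.  240.9]
 [455.9 240.8]
 [400.3 240.8]
 [319.7 240.8]]
```

View pics/s8.png

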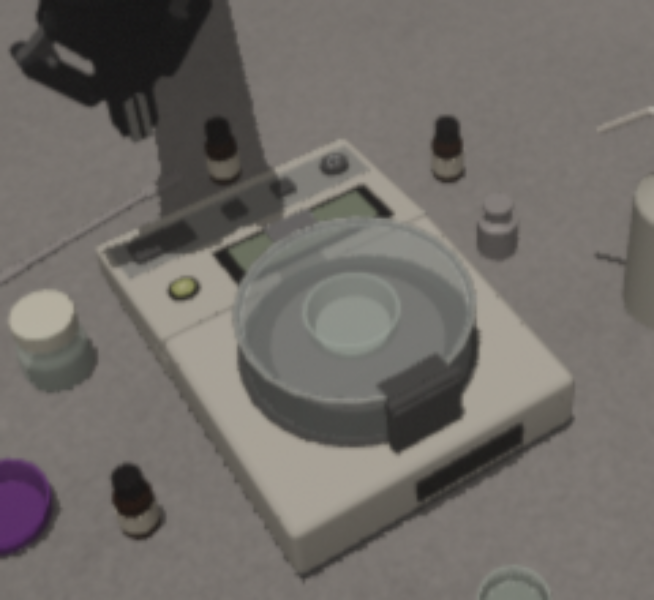

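View pics/w8.png

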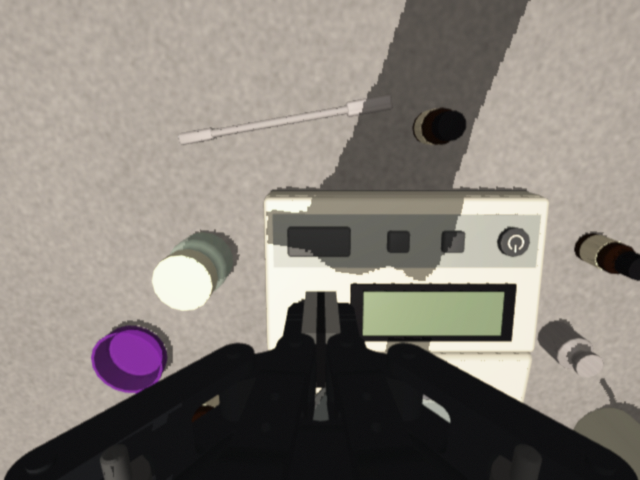

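The lid lies flush on the shield in the scene crop, with its tab at (290,225) over the display edge. The dish and the surroundings are unchanged. The tare key shows at (319,241), matching the prediction. Pressing tare.

Run:
```python
from h import *
from cell import bot
p=[607.9,-67.6,.1451]
T=b2w(p,[-119,-64,0])[0]
bot.line_to([T[0],T[1],20],rate=100);bot.hold(.2)
o=bot.observe();print(o['t'],np.round(o['eef_pos'],1),np.round(o['contact_force'],2))
r=bot.line_to([T[0],T[1],3],rate=8,force_limit=4.6)
o=bot.observe();print(r,o['t'],np.round(o['eef_pos'],2),np.round(o['contact_force'],2))
bot.hold(.15)
for z in (6.5,7.5,8.5,9.5,10.5):
    F=[]
    for _ in range(3):
        bot.hold(0.03);o=bot.observe();F.append(o['contact_force'][2])
    print(round(o['eef_pos'][2],2),np.mean(F).round(2))
    bot.line_to([T[0],T[1],z],rate=15)
bot.line_to([T[0],T[1],110],rate=120)
b=b2w(p,[-240,-64,0])[0]
bot.line_to([b[0],b[1],160],rate=150)
o=bot.observe();print(o['t'],np.round(o['contact_force'],2))
cv2.imwrite("pics/s9.png",bot.get_image("scene"))
cv2.imwrite("pics/t9.png",bot.get_image("top"))
```

```text
26.6667 [ 499.9 -148.4   20.6] [-1.18 -0.07  0.23]
True 28.325 [ 499.92 -148.07    5.57] [-2.19  0.79  4.94]
5.5 4.65
6.59 3.61
7.5 2.71
8.39 1.62
9.1 0.87
32.2333 [ 0.32 -0.1   0.05]
```

View pics/s9.png

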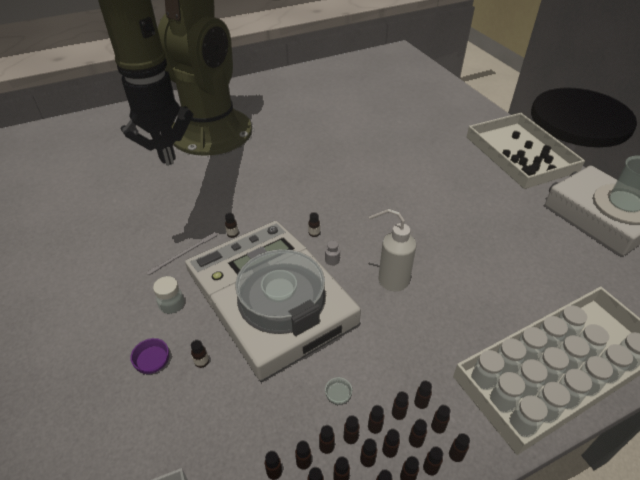

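View pics/t9.png

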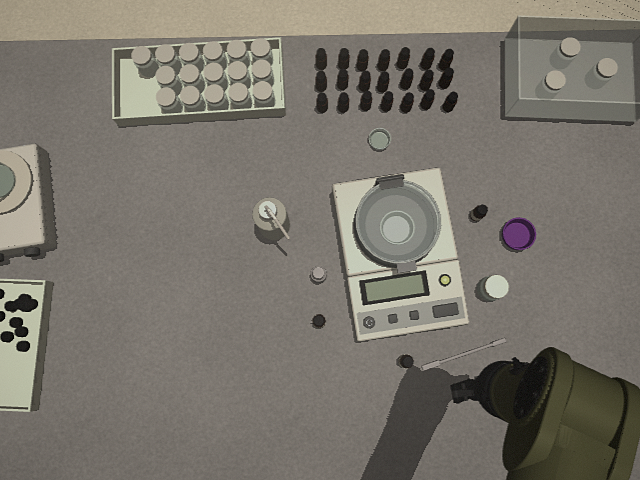

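Both views show the lid shut, all the keys up, everything else where it was (dish (397,228), jar (495,288), vial (405,361)), and the arm clear.

```bash
python3 -c "
from cell import bot
bot.finish_job()"
```

```text
the job is handed in; nothing more can be done
```

I pressed power, pushed the lid fully shut and then pressed tare, in that order, and handed the job in at about 32 s of the 54 s allowed. No verdict was reported.

- **Power key:** pressed to about 5 N with the lid still open at roughly 0.8 rad. The force fell to zero over about 3 mm as I lifted, so the key came back up.
- **Lid:** pushed down slowly at balance x = +40, a little in front of the lid's middle, until it stopped hard at 5–6 N. The tip was then at about 97.7 mm, against 98.5 mm expected for shut, and the camera showed the lid lying flush.
- **Tare key:** pressed to about 4.9 N with the lid shut. The force fell steadily to 0.9 N in the last reading before I lifted clear, and read zero with the arm clear.
- **Final pictures:** the lid is shut, the keys look up, the dish and the other loose things are where they were, and the arm is clear.

**Disagreement:** with the gripper shut, the fingertips ended about 39 mm above the reported TCP. My first descent on power therefore touched nothing. I confirmed the offset in the pictures and by feel, and corrected for it. The force reading stayed near zero while the lid was swinging, so I followed it by tip height and camera instead.

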